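# Close the sanding box with its hook-in cover

## Robot

A 6-joint arm with a two-finger parallel gripper is mounted at the origin on the work surface. World frame = base frame: x ahead of the robot, y to its left, z up, the work surface at z = 0. Lengths are in mm, angles in rad, forces in N, time in s.
With the tool pointing down it reaches from about 275 to 1000 mm from the base axis. Payload 8.4 kg.
Tool frame: the origin (TCP) lies at the very end of the fingers, on their centre line; the grasp point (between the pads) lies 19 mm behind it; z points along the fingers, y is the direction in which the jaws open and shut (so a half turn about z gives the same grasp; the last joint's range is limited). The gripper opens to 85 mm and grips with 20 to 120 N. Pads are 22 mm wide; open, the fingers measure 114 mm over their backs; the gripper's body (76 mm by 85 mm) begins 54 mm behind the grasp point. The pads swing forward as they close: fully open they stand 13 mm farther back than shut.
Start: joints at [-1.158, 0.353, 1.633, -0, 1.155, -0.002], TCP at [251.878, -572.001, 231.281] pointing down, gripper open.
Joint ranges: [-2.63, 2.63], [-0.92, 2.1], [0.06, 2.66], [-1.3, 4.44], [0, 2.69], [-3.02, 3.02]. Speed limits (rad/s): [2.22, 2.22, 2.79, 3.14, 3.14, 3.14].

## Interface

Orientations are given as [roll, pitch, yaw] about the fixed x, y, z axes, in that order (R = Rz(yaw) Ry(pitch) Rx(roll)).
In Python, from rig import r gives the robot as it stands.
- The arm moves only by the tool jog_arm, never from a script. Its argument "moves" is a list of rows, each an object with "grip": the gripper command: -1 is fully open, 1 is shut, values between are in proportion; "translation": the shift along the tool's x, y, z in m, a list of three; "twist": the turn, a rotation vector about the tool's x, y, z in rad, a list of three. In form: [{"grip": grip, "translation": [dx, dy, dz], "twist": [ax, ay, az]}, ...]. A call has 1 to 10 rows; each row shifts and turns the commanded pose from where the row before left it, along the tool's axes as they then stand; what a row does not reach is not made up. A row lasts 1/12 s, in which the tool goes at most 41.7 mm and 7.16 degrees, less where a joint would pass 70% of its speed; a pose out of reach is approached as far as the arm can. A call with a gripper value outside its range is refused whole. The fingers move at their own pace and stop on an object; "squeeze" is the grip in N (left out, the last holds). Time passes only in rows, so rows that do not move let the fingers close. It gives the time, the measured TCP pose, the force and the opening at its end, in the units of the state.
- r.sense(): the state, without advancing time (a new reading comes with each control period).
- r.grab_frame(name): name is "scene" or "side" or "wrist"; returns (picture, depth): 400x640x3 uint8, red, green, blue; 400x640 float32, mm along the optical axis (not along the pixel's ray), 0 where there is no reading.
- r.calibration(name): a dict with "fx", "fy", "cx", "cy" (pixels), "k1" (the pictures are not rectified: a ray, as slopes to the right and down, at radius r is drawn at 1 + k1 r^2 times it, then the intrinsics apply), "R" (3x3) and "t" (3): a world point X has camera coordinates R X + t. Camera axes: x right, y down, z forward; pixel columns grow to the right and rows downward; lengths in mm; the calibration is good to about 2 mm. A picture is of the moment at which its call begins: read the wrist's pose just before it. calibration takes no time and is no camera call; for the wrist camera it gives the pose at the moment of the call.
- r.sign_off(): hands the job in, once; it reports no verdict.
The state is a dict: "clock": time; "qpos": joint angles; "qvel": joint speeds; "joint_efforts": joint torques, N m; "eef_pos": TCP position; "tcp_rot": TCP orientation; "contact_force": force on the tool from outside, world axes, zero at the start; "wrist_torque": the same for the moment, N m; "opening": opening from 0.0 (shut) to 1.0 (fully open).
Only numpy, scipy, OpenCV 4.12 (cv2) and the standard library are available. Lean on these libraries where they do the work, as an engineer would, in place of code of your own. Each camera call takes 0.05 s, during which the arm holds its last target.

## Task

Close the green sanding box: take the perforated aluminium cover by its wooden grip, hook its yellow tongue under the yellow-edged steel lip of the opening with the cover tilted, then swing the other end down until the cover lies fully home, flush in the opening, and let go. Leave the push block (plain wooden sole, dark grip) where it is.

Things in the scene. Friction and masses are not known exactly. Their poses are not given: they have to be found in the camera images.
- cover_grip (a point): On the grip of the loose cover: grey metal plate with black holes, 124 (x) x 110 (y) x 12 mm, 0.25 kg, flat on the bench, tongue roughly towards the robot. Wooden grip bar upright on its middle: 18 mm thick (x), 56 long (y), 40 high. The point: on the plate's middle axis, 24 mm above the plate's top face, 36 above its underside. x runs from tongue end to plain end, y along the bar, z up.
- cover_tongue (a point): Middle of the cover's yellow tongue, axes as cover_grip. It sticks out 20 mm from the plate's -x edge, 70 mm wide (y), 4 mm thick, level with the underside. The point lies 72 mm to -x of cover_grip and 34 mm below it. Seated, the tongue is under the box's lip: a steel plate 6 mm thick with a yellow stripe along its edge, hollow beneath (50 mm in, 55 mm deep), so the tongue may enter steeply.
- box_seat (a point): Fixed green box, 250 (x) x 220 (y) x 80 mm high. Point: middle of the opening at ledge height, 68 mm above the bench; the middle of the cover's underside goes here, axes matching. x points away from the lip, z up. Opening: x -65 (lip's edge) to +67 mm, y +-60. Box top z +12, lip z +6 to +12. Ledges at z 0: 20 mm wide along both y sides from x -20 to +67, 15 mm along the +x edge; hollow elsewhere.
- push_block_grip (a point): Bystander, leave alone: loose push block, plain light wood sole 150 (x) x 80 (y) x 12 mm, rubber underneath, no holes, no tongue, with a dark wooden grip bar of the same size as the cover's. The point is on its middle, 36 mm above the bench. Cover and push block lie on opposite sides of the box, either way round.
Not all that is in view belongs to the job. There is more than one size of the part that bears cover_grip; the job needs the smaller.

How it is judged:
By the outcome, as a careful person would: the job done as asked, in the order asked, and still so for the second after the job is handed in, with the robot touching nothing.
It also fails if it takes over 38 s, if anything falls off the work surface, if the arm or the gripper's body presses on something with over 40 N, if the wrist force passes 120 N, or if a joint passes its speed limit or range.

## Working session

There is one attempt and no reset: what is moved stays moved. The work goes in short steps, Python scripts to look and compute and a tool call to move; the robot and the scene stay as the last step left them, time stands still between calls to the robot, and variables do not carry over. Pictures are saved under pics/ and viewed, and the job is handed in when it is done.

Besides the shell and the picture viewer there is one more tool, called after "Emit:" as name(argument=value, ...), one argument or row to a line, values as JSON. jog_arm: Moves the arm, as the interface text tells. Its arguments: {"type":"object","properties":{"moves":{"type":"array"},"squeeze":{"type":"number"}},"required":["moves"]}

```bash
ls; mkdir -p pics; python3 - <<'E'
from rig import r
import cv2,numpy as np
np.set_printoptions(precision=4,suppress=True)
for n in ["scene","side","wrist"]:
    c=r.calibration(n); print(n,c)
    p,d=r.grab_frame(n); cv2.imwrite(f"pics/{n}0.png",p[:,:,::-1]); np.savez(f"pics/{n}0.npz",p=p,d=d,**{k:np.array(v) for k,v in c.items()})
print(r.sense())
E
```

```text
pics
scene {'fx': 406.8859539940227, 'fy': 406.8859539940227, 'cx': 318.9596687297464, 'cy': 197.97062099615223, 'k1': 0.013450680781584505, 'R': array([[-0.767 ,  0.6416, -0.0114],
       [ 0.5223,  0.6139, -0.5919],
       [-0.3727, -0.4599, -0.806 ]]), 't': array([ 335.4469, -180.7358, 1337.768 ])}
side {'fx': 497.5276438811274, 'fy': 497.5276438811274, 'cx': 314.26451826183734, 'cy': 196.10160638639107, 'k1': -0.15703739736054734, 'R': array([[-0.6947, -0.7193, -0.0067],
       [-0.5377,  0.5255, -0.6593],
       [ 0.4778, -0.4544, -0.7519]]), 't': array([ 303.4111,  271.117 , 1113.834 ])}
wrist {'fx': 283.2931519710553, 'fy': 283.2931519710553, 'cx': 323.0454936621809, 'cy': 204.21698086927492, 'k1': -0.039120085744903874, 'R': array([[ 0.4027, -0.9153, -0.0009],
       [-0.8742, -0.3849,  0.296 ],
       [-0.2713, -0.1184, -0.9552]]), 't': array([-625.2867,  -38.1423,  378.8432])}
{'clock': 0.15, 'qpos': array([-1.1584,  0.3535,  1.6339,  0.    ,  1.1552, -0.0024]), 'qvel': array([ 0.001 , -0.0037, -0.0033,  0.0008,  0.0014, -0.0004]), 'joint_efforts': array([ -0.0004, -60.5639, -34.2335,  -0.0002,   0.0062,   0.    ]), 'eef_pos': array([ 251.7593, -571.6697,  230.7132]), 'tcp_rot': array([-3.1405, -0.    ,  0.4148]), 'contact_force': array([ 1.0229,  0.311 , -0.0274]), 'wrist_torque': array([ 0.0077,  0.007 , -0.0113]), 'opening': 0.9999716521575318}
```

View pics/scene0.png

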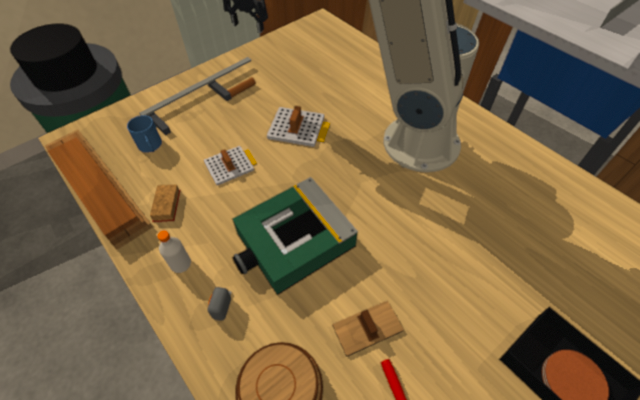

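View pics/side0.png

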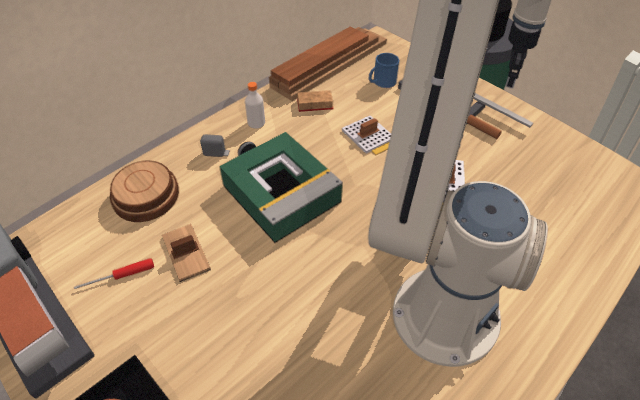

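View pics/wrist0.png

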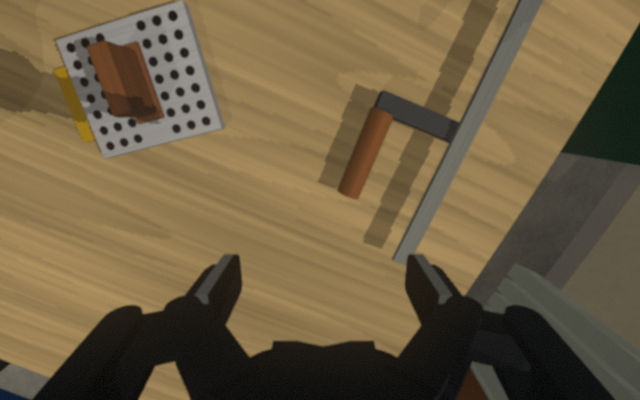

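Scene shows two perforated covers: a larger one at about (297,127) and a smaller one at (230,165). The green box is at (295,235) with its lip at (325,210), and the push block is at (369,325). Next I'll zoom in and measure.

```bash
cat > h.py <<'E'
import cv2,numpy as np
np.set_printoptions(precision=4,suppress=True)
def load(f): return dict(np.load(f))
def ray(c,uv):
    uv=np.atleast_2d(np.asarray(uv,float)); s=(uv-[c['cx'],c['cy']])/[c['fx'],c['fy']]
    q=s.copy()
    for _ in range(20): q=s/(1+c['k1']*(q**2).sum(1,keepdims=True))
    d=np.c_[q,np.ones(len(q))]@c['R']; o=-c['R'].T@c['t']; return o,d
def onplane(c,uv,z):
    o,d=ray(c,uv); k=(z-o[2])/d[:,2]; return o+d*k[:,None]
def proj(c,X):
    X=np.atleast_2d(X)@c['R'].T+c['t']; q=X[:,:2]/X[:,2:]; q=q*(1+c['k1']*(q**2).sum(1,keepdims=True))
    return q*[c['fx'],c['fy']]+[c['cx'],c['cy']]
def tri(c1,u1,c2,u2):
    o1,d1=ray(c1,u1);o2,d2=ray(c2,u2);d1=d1[0];d2=d2[0]
    A=np.c_[d1,-d2];k=np.linalg.lstsq(A,o2-o1,rcond=None)[0]
    a=o1+d1*k[0];b=o2+d2*k[1];return (a+b)/2,np.linalg.norm(a-b)
E
python3 - <<'E'
from h import *
def crop(n,x,y,w,h,s,o):
    p=load(f'pics/{n}0.npz')['p'][y:y+h,x:x+w,::-1]; cv2.imwrite(o,cv2.resize(p,None,fx=s,fy=s,interpolation=cv2.INTER_CUBIC))
crop('scene',190,95,150,100,5,'pics/a.png')
crop('scene',225,170,140,120,5,'pics/b.png')
crop('side',335,105,70,60,8,'pics/c.png')
crop('side',215,130,140,115,5,'pics/d.png')
E
```

```text
(no output)
```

View pics/a.png

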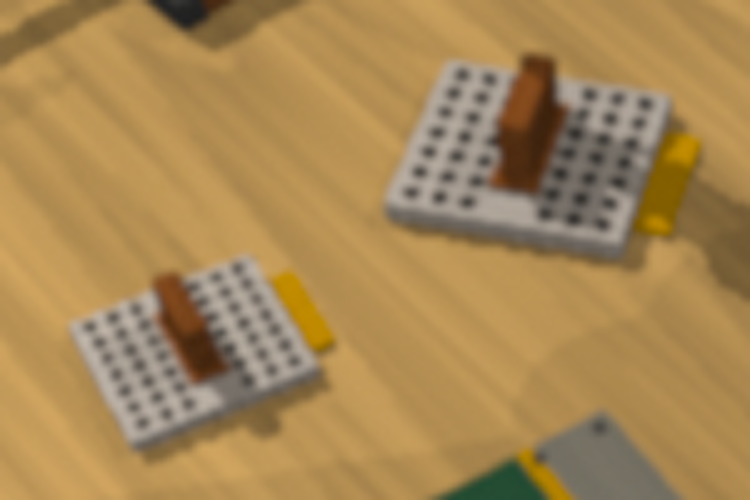

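View pics/b.png

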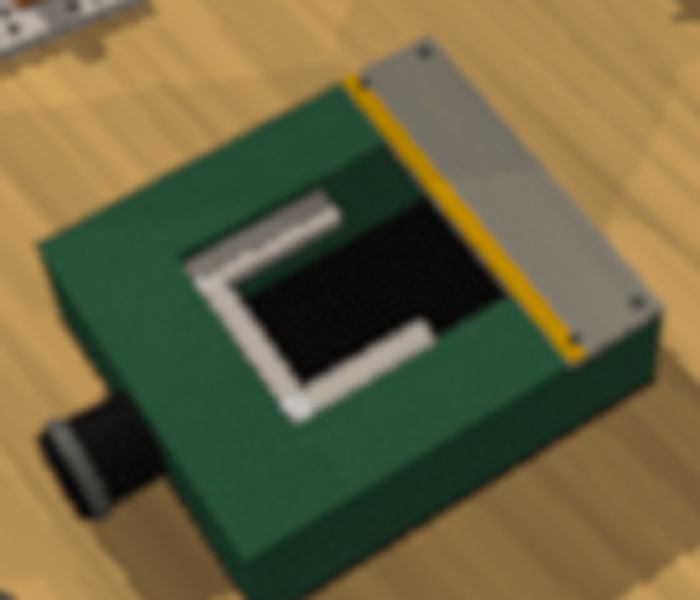

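View pics/c.png

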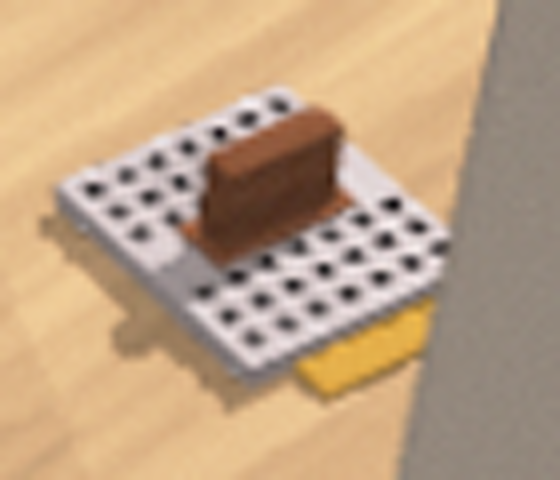

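View pics/d.png

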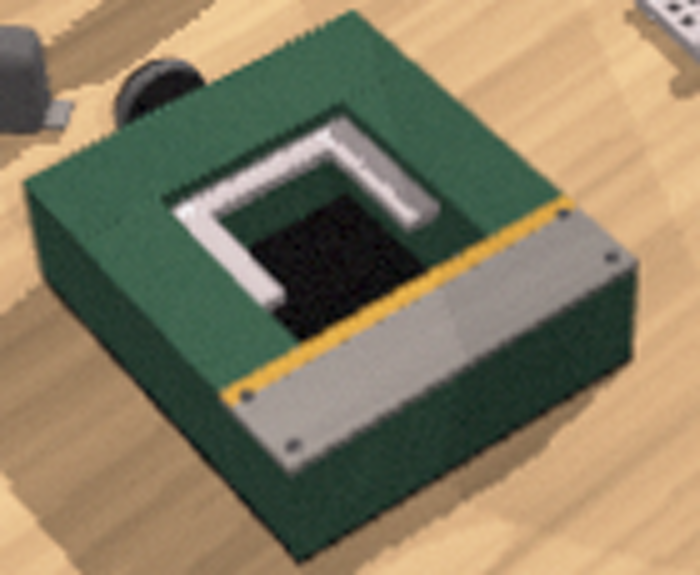

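Crops: the small cover's top corners are at crop-a (72,323), (248,257), (322,370), (135,443). Box-top corners are in crops b and d. Now computing.

```bash
python3 - <<'E'
from h import *
S=load('pics/scene0.npz');D=load('pics/side0.npz')
def px(pts,x,y,s): return (np.array(pts,float)+.5)/s-.5+[x,y]
def rep(n,P):
    P=P[:,:2]; print(n); print(P.round(1).tolist(), 'c',P.mean(0), 'edges',np.linalg.norm(P-np.roll(P,-1,0),axis=1),'ang',[round(np.degrees(np.arctan2(*(b-a)[::-1])),1) for a,b in zip(P,np.roll(P,-1,0))])
rep('small scene',onplane(S,px([(72,323),(248,257),(322,370),(135,437)],190,95,5),12))
rep('big scene',onplane(S,px([(447,60),(670,97),(620,242),(388,208)],190,95,5),12))
# side: left, top, (hidden right), bottom
P=onplane(D,px([(62,190),(280,88),(450,245),(250,368)],335,105,8),12); rep('small side (3rd rough)',P)
rep('box scene',onplane(S,px([(40,245),(428,38),(660,305),(240,560)],225,170,5),80))
rep('box side',onplane(D,px([(25,183),(352,12),(637,265),(290,470)],215,130,5),80))
b=px([(40,245),(428,38),(660,305),(240,560)],225,170,5)
# side corresponding: plain-end corners
d=px([(352,12),(637,265),(290,470),(25,183)],215,130,5)
for i in range(4): print(tri(S,b[i],D,d[i]))
a=px([(72,323),(248,257),(135,437)],190,95,5)
# depth check
for n,c,uvs in(('scene',S,[(232,163),(340,210),(280,195)]),('side',D,[(380,130),(305,200)])):
    for u,v in uvs:
        o,dd=ray(c,(u,v)); print(n,u,v,c['d'][v,u], o+dd[0]*c['d'][v,u])
E
```

```text
small scene
[[584.5, -391.3], [467.9, -367.0], [486.0, -256.2], [602.8, -285.8]] c [ 535.3265 -325.0759] edges [119.1341 112.3418 120.4581 107.1511] ang [np.float64(168.2), np.float64(80.7), np.float64(-14.2), np.float64(-99.8)]
big scene
[[256.1, -435.7], [161.6, -304.5], [275.6, -220.4], [372.7, -344.1]] c [ 266.4931 -326.1631] edges [161.6876 141.6966 157.273  148.2208] ang [np.float64(125.8), np.float64(36.4), np.float64(-51.9), np.float64(-141.9)]
small side (3rd rough)
[[602.5, -279.7], [584.9, -385.7], [478.3, -362.6], [485.9, -257.7]] c [ 537.8988 -321.4147] edges [107.4013 109.1078 105.2469 118.6678] ang [np.float64(-99.4), np.float64(167.8), np.float64(85.8), np.float64(-10.7)]
box scene
[[653.2, -95.6], [408.4, -71.9], [429.4, 143.0], [678.2, 117.8]] c [542.3099  23.3395] edges [245.9082 215.896  249.9973 214.8499] ang [np.float64(174.5), np.float64(84.4), np.float64(-5.8), np.float64(-96.7)]
box side
[[673.7, 121.9], [652.8, -93.9], [404.0, -68.2], [427.4, 147.2]] c [539.462   26.7527] edges [216.7693 250.1569 216.6522 247.6289] ang [np.float64(-95.5), np.float64(174.1), np.float64(83.8), np.float64(-5.9)]
(array([653.2639, -94.8337,  79.8519]), np.float64(1.3565245171181317))
(array([406.9067, -72.7331,  76.016 ]), np.float64(2.9531940905347054))
(array([428.9874, 144.2369,  78.0937]), np.float64(3.797280111565551))
(array([677.6656, 118.0876,  76.2363]), np.float64(3.484566580456064))
scene 232 163 1248.1031 [ 533.5617 -299.8338   35.5744]
scene 340 210 1180.2781 [381.7993  28.7536   2.421 ]
scene 280 195 1114.5293 [512.4841 -75.0365  82.7835]
side 380 130 1518.1049 [ 518.655  -359.6031    9.1913]
side 305 200 1238.1552 [426.7609  40.9538  81.0743]
```

Emit:
jog_arm(
  moves=[
    {"grip":-1,"translation":[0.03,-0.0095,0],"twist":[0,0,0]},
    {"grip":-1,"translation":[0.03,-0.0095,0],"twist":[0,0,0]},
    {"grip":-1,"translation":[0.03,-0.0095,0],"twist":[0,0,0]},
    {"grip":-1,"translation":[0.03,-0.0095,0],"twist":[0,0,0]},
    {"grip":-1,"translation":[0.03,-0.0095,0],"twist":[0,0,0]},
    {"grip":-1,"translation":[0.03,-0.0095,0],"twist":[0,0,0]},
    {"grip":-1,"translation":[0.03,-0.0095,0],"twist":[0,0,0]},
    {"grip":-1,"translation":[0.03,-0.0095,0],"twist":[0,0,0]},
    {"grip":-1,"translation":[0.03,-0.0095,0],"twist":[0,0,0]},
    {"grip":-1,"translation":[0.03,-0.0095,0],"twist":[0,0,0]},
  ],
)

```text
clock: 0.98
eef_pos: [489.0, -362.8, 231.1]
tcp_rot: [-3.141, 0.0, 0.415]
contact_force: [0.8, -0.3, 0.3]
opening: 1.001
```

Emit:
jog_arm(
  moves=[
    {"grip":-1,"translation":[0,0,0],"twist":[0,0,-0.117]},
    {"grip":-1,"translation":[0,0,0],"twist":[0,0,-0.117]},
    {"grip":-1,"translation":[0,0,0],"twist":[0,0,-0.117]},
    {"grip":-1,"translation":[0,0,0],"twist":[0,0,-0.117]},
    {"grip":-1,"translation":[0,0,0],"twist":[0,0,-0.117]},
    {"grip":-1,"translation":[0,0,0],"twist":[0,0,-0.117]},
    {"grip":-1,"translation":[0,0,0],"twist":[0,0,-0.117]},
    {"grip":-1,"translation":[0,0,0],"twist":[0,0,-0.117]},
    {"grip":-1,"translation":[0,0,0],"twist":[0,0,0]},
  ],
)

```text
clock: 1.73
eef_pos: [488.0, -364.0, 231.0]
tcp_rot: [-3.141, -0.0, 1.356]
contact_force: [-0.3, -0.7, 1.0]
opening: 1.001
```

```bash
cat > shot.py <<'E'
from rig import r
from h import *
import sys
n,name=sys.argv[1:3]
s=r.sense(); c=r.calibration(n); p,d=r.grab_frame(n)
cv2.imwrite(f"pics/{name}.png",p[:,:,::-1]); np.savez(f"pics/{name}.npz",p=p,d=d,**{k:np.array(v) for k,v in c.items()})
print({k:s[k] for k in('clock','qpos','eef_pos','tcp_rot','contact_force','opening')})
E
python3 shot.py wrist w1
```

```text
{'clock': 1.7333, 'qpos': array([-0.6434,  0.3286,  1.6693,  0.    ,  1.1442, -0.4287]), 'eef_pos': array([ 487.9846, -364.0445,  231.011 ]), 'tcp_rot': array([-3.1411, -0.0002,  1.3561]), 'contact_force': array([-0.3407, -0.675 ,  0.9849]), 'opening': 1.000655144810795}
```

View pics/w1.png

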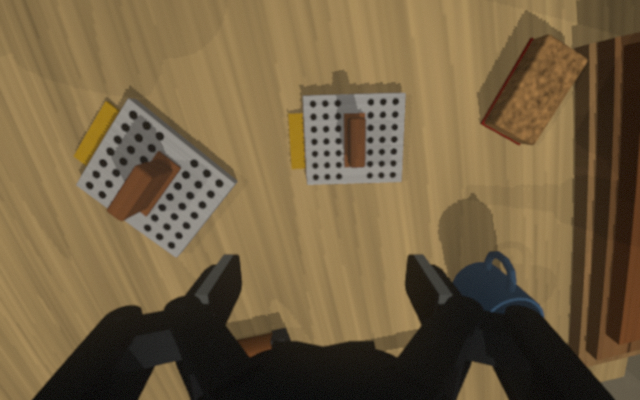

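The wrist picture shows the small cover in the centre: plate about (305..404, 93..184), grip (355,139), yellow tongue (297,139). The larger cover is on the left at (155,175).

```bash
python3 - <<'E'
from h import *
C=load('pics/w1.npz'); p=C['p']
hsv=cv2.cvtColor(p,cv2.COLOR_RGB2HSV)
m=((hsv[...,1]<45)&(hsv[...,2]>110)).astype(np.uint8); m[:80]=0;m[200:]=0;m[:,:285]=0;m[:,:]*=1;m[:,420:]=0
m=cv2.morphologyEx(m,cv2.MORPH_CLOSE,np.ones((13,13)))
c=max(cv2.findContours(m,0,2)[0],key=cv2.contourArea)[:,0,:].astype(float)
P=onplane(C,c,12)[:,:2].astype(np.float32)
r=cv2.minAreaRect(P);print('plate rect',r, cv2.boxPoints(r))
y=cv2.inRange(hsv,(18,150,100),(32,255,255)); y[:80]=0;y[200:]=0;y[:,:280]=0;y[:,310:]=0
c=max(cv2.findContours(y,0,2)[0],key=cv2.contourArea)[:,0,:].astype(float)
P=onplane(C,c,4)[:,:2].astype(np.float32);r=cv2.minAreaRect(P);print('tongue',r)
# grip top
g=((hsv[...,0]<14)&(hsv[...,1]>110)).astype(np.uint8);g[:80]=0;g[200:]=0;g[:,:320]=0;g[:,390:]=0
c=max(cv2.findContours(g,0,2)[0],key=cv2.contourArea)[:,0,:].astype(float);print(c.min(0),c.max(0))
P=onplane(C,c,52)[:,:2].astype(np.float32);print('grip@52',cv2.minAreaRect(P))
E
```

```text
plate rect ((535.7943115234375, -326.50567626953125), (109.2991943359375, 122.97467041015625), 79.47423553466797) [[ 465.3584 -369.0033]
 [ 586.2637 -391.468 ]
 [ 606.2302 -284.008 ]
 [ 485.3249 -261.5433]]
tongue ((464.4321594238281, -313.08935546875), (69.65552520751953, 18.23927116394043), 79.50535583496094)
[345. 113.] [364. 166.]
grip@52 ((533.3294067382812, -323.0799255371094), (57.907405853271484, 21.49783706665039), 78.94451141357422)
```

Emit:
jog_arm(
  moves=[
    {"grip":-1,"translation":[0,0,0],"twist":[0,0,-0.031]},
    {"grip":-1,"translation":[0.023,0.02,0.02],"twist":[0,0,0]},
    {"grip":-1,"translation":[0.0226,0.02,0.02],"twist":[0,0,0]},
    {"grip":-1,"translation":[0,0,0.03],"twist":[0,0,0]},
    {"grip":-1,"translation":[0,0,0.03],"twist":[0,0,0]},
    {"grip":-1,"translation":[0,0,0.03],"twist":[0,0,0]},
    {"grip":-1,"translation":[0,0,0.02],"twist":[0,0,0]},
    {"grip":-1,"translation":[0,0,0],"twist":[0,0,0]},
  ],
)

```text
clock: 2.45
eef_pos: [533.3, -325.1, 76.7]
tcp_rot: [-3.135, -0.003, 1.378]
contact_force: [-0.1, 0.4, 0.5]
opening: 1.0
```

```bash
python3 shot.py wrist w2
```

```text
{'clock': 2.45, 'qpos': array([-0.5498,  0.5316,  1.7425, -0.    ,  0.875 , -0.3569]), 'eef_pos': array([ 533.2941, -325.0815,   76.6784]), 'tcp_rot': array([-3.1345, -0.0026,  1.3779]), 'contact_force': array([-0.1397,  0.4333,  0.5118]), 'opening': 1.0001871435583407}
```

View pics/w2.png

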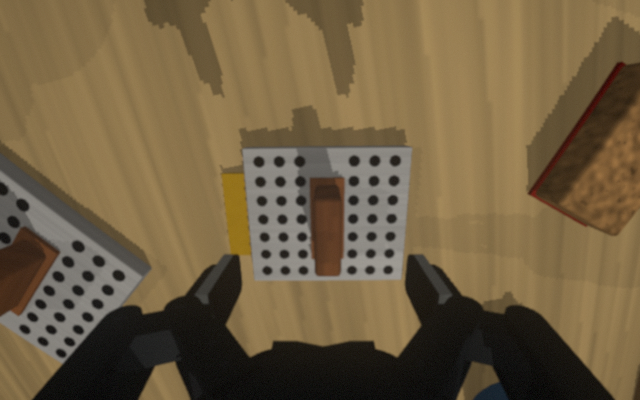

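Wrist view: grip bar at x≈328 is centred between the fingers at (230 / 415), and the plate is aligned. I'll let the arm settle, then descend.

Emit:
jog_arm(
  moves=[
    {"grip":-1,"translation":[0,0,0],"twist":[0,0,0]},
    {"grip":-1,"translation":[0,0,0],"twist":[0,0,0]},
    {"grip":-1,"translation":[0,0,0],"twist":[0,0,0]},
  ],
)

```text
clock: 2.75
eef_pos: [537.0, -327.6, 83.2]
tcp_rot: [3.139, 0.001, 1.381]
contact_force: [-0.6, 0.2, 0.2]
opening: 0.998
```

```bash
python3 - <<'E'
from h import *
C=load('pics/w2.npz'); p=C['p']
hsv=cv2.cvtColor(p,cv2.COLOR_RGB2HSV)
m=((hsv[...,1]<45)&(hsv[...,2]>110)).astype(np.uint8); m[:135]=0;m[285:]=0;m[:,:235]=0;m[:,420:]=0
m=cv2.morphologyEx(m,cv2.MORPH_CLOSE,np.ones((17,17)))
c=max(cv2.findContours(m,0,2)[0],key=cv2.contourArea)[:,0,:].astype(float)
P=onplane(C,c,12)[:,:2].astype(np.float32)
print(cv2.minAreaRect(P))
y=cv2.inRange(hsv,(18,150,100),(32,255,255)); y[:150]=0;y[280:]=0;y[:,:210]=0;y[:,260:]=0
c=max(cv2.findContours(y,0,2)[0],key=cv2.contourArea)[:,0,:].astype(float)
print('tongue',cv2.minAreaRect(onplane(C,c,4)[:,:2].astype(np.float32)))
E
```

```text
((536.1529541015625, -326.11724853515625), (108.4427261352539, 122.49679565429688), 79.45335388183594)
tongue ((464.1688537597656, -312.7870788574219), (70.9321060180664, 17.547273635864258), 79.40853118896484)
```

Emit:
jog_arm(
  moves=[
    {"grip":-1,"translation":[0.001,-0.001,0.015],"twist":[0,0,-0.006]},
    {"grip":-1,"translation":[0,0,0.02],"twist":[0,0,0]},
    {"grip":-1,"translation":[0,0,0.015],"twist":[0,0,0]},
    {"grip":-1,"translation":[0,0,0.01],"twist":[0,0,0]},
    {"grip":-1,"translation":[0,0,0.005],"twist":[0,0,0]},
    {"grip":-1,"translation":[0,0,0],"twist":[0,0,0]},
    {"grip":-1,"translation":[0,0,0],"twist":[0,0,0]},
    {"grip":-1,"translation":[0,0,0],"twist":[0,0,0]},
  ],
)

```text
clock: 3.42
eef_pos: [535.9, -326.2, 17.3]
tcp_rot: [3.14, 0.001, 1.388]
contact_force: [0.2, -0.3, 0.7]
opening: 0.997
```

Emit:
jog_arm(
  moves=[
    {"grip":1,"translation":[0,0,0],"twist":[0,0,0]},
    {"grip":1,"translation":[0,0,0],"twist":[0,0,0]},
    {"grip":1,"translation":[0,0,0],"twist":[0,0,0]},
    {"grip":1,"translation":[0,0,0],"twist":[0,0,0]},
    {"grip":1,"translation":[0,0,0],"twist":[0,0,0]},
    {"grip":1,"translation":[0,0,0],"twist":[0,0,0]},
    {"grip":1,"translation":[0,0,0],"twist":[0,0,0]},
    {"grip":1,"translation":[0,0,0],"twist":[0,0,0]},
  ],
  squeeze=60,
)

```text
clock: 4.08
eef_pos: [535.4, -325.8, 16.5]
tcp_rot: [3.141, 0.0, 1.388]
contact_force: [-0.3, 0.6, 2.3]
opening: 0.201
```

Emit:
jog_arm(
  moves=[
    {"grip":1,"translation":[0,0,-0.01],"twist":[0,0,0]},
    {"grip":1,"translation":[0,0,-0.02],"twist":[0,0,0]},
    {"grip":1,"translation":[0,0,-0.03],"twist":[0,0,0]},
    {"grip":1,"translation":[0,0,-0.03],"twist":[0,0,0]},
    {"grip":1,"translation":[0,0,-0.03],"twist":[0,0,0]},
    {"grip":1,"translation":[0,0,-0.03],"twist":[0,0,0]},
    {"grip":1,"translation":[0.01,0,-0.03],"twist":[0,0,0]},
    {"grip":1,"translation":[0.02,0,-0.02],"twist":[0,0,0]},
    {"grip":1,"translation":[0.03,0,-0.01],"twist":[0,0,0]},
    {"grip":1,"translation":[0.03,0,0],"twist":[0,0,0]},
  ],
)

```text
clock: 4.92
eef_pos: [552.6, -237.3, 229.8]
tcp_rot: [3.137, 0.001, 1.386]
contact_force: [1.1, 0.1, -2.6]
opening: 0.202
```

Emit:
jog_arm(
  moves=[
    {"grip":1,"translation":[0.025,0,0],"twist":[0,0,0]},
    {"grip":1,"translation":[0.025,0,0],"twist":[0,0,0]},
    {"grip":1,"translation":[0.01,0,0],"twist":[0,0,0]},
    {"grip":1,"translation":[0,0,0],"twist":[0,0,0]},
    {"grip":1,"translation":[0,0,0],"twist":[0,0,0]},
    {"grip":1,"translation":[0,0,0],"twist":[0,0,0]},
  ],
)

```text
clock: 5.42
eef_pos: [562.3, -179.0, 226.3]
tcp_rot: [-3.141, 0.0, 1.388]
contact_force: [-0.5, -0.0, -3.7]
opening: 0.204
```

```bash
python3 shot.py wrist w3
```

```text
{'clock': 5.4167, 'qpos': array([-0.3105,  0.304 ,  1.7152, -0.0005,  1.1225, -0.1271]), 'eef_pos': array([ 562.2761, -179.0009,  226.3138]), 'tcp_rot': array([-3.1414,  0.0005,  1.3877]), 'contact_force': array([-0.5199, -0.012 , -3.6636]), 'opening': 0.204130423655342}
```

View pics/w3.png

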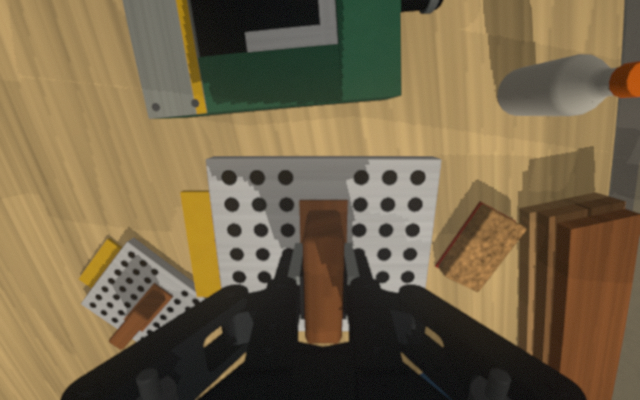

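Grasp is good: plate edge square at rows 157, bar held at (323,270). The box is only partly in view, so I'll go higher and closer for one clean look at the opening.

Emit:
jog_arm(
  moves=[
    {"grip":1,"translation":[0.005,0,-0.015],"twist":[0,0,0]},
    {"grip":1,"translation":[0.01,0,-0.025],"twist":[0,0,0]},
    {"grip":1,"translation":[0.015,0,-0.03],"twist":[0,0,0]},
    {"grip":1,"translation":[0.015,0,-0.03],"twist":[0,0,0]},
    {"grip":1,"translation":[0.015,0,-0.02],"twist":[0,0,0]},
    {"grip":1,"translation":[0.01,0,-0.005],"twist":[0,0,0]},
    {"grip":1,"translation":[0,0,0],"twist":[0,0,0]},
    {"grip":1,"translation":[0,0,0],"twist":[0,0,0]},
    {"grip":1,"translation":[0,0,0],"twist":[0,0,0]},
    {"grip":1,"translation":[0,0,0],"twist":[0,0,0]},
  ],
)

```text
clock: 6.3
eef_pos: [574.3, -110.1, 349.3]
tcp_rot: [-3.138, 0.0, 1.387]
contact_force: [0.5, 0.3, -1.9]
opening: 0.202
```

```bash
python3 shot.py wrist w4
```

```text
{'clock': 6.3, 'qpos': array([-0.1918,  0.2021,  1.575 , -0.0003,  1.3676, -0.008 ]), 'eef_pos': array([ 574.349 , -110.1469,  349.3259]), 'tcp_rot': array([-3.1385,  0.0003,  1.387 ]), 'contact_force': array([ 0.4713,  0.3175, -1.902 ]), 'opening': 0.20161941160399122}
```

View pics/w4.png

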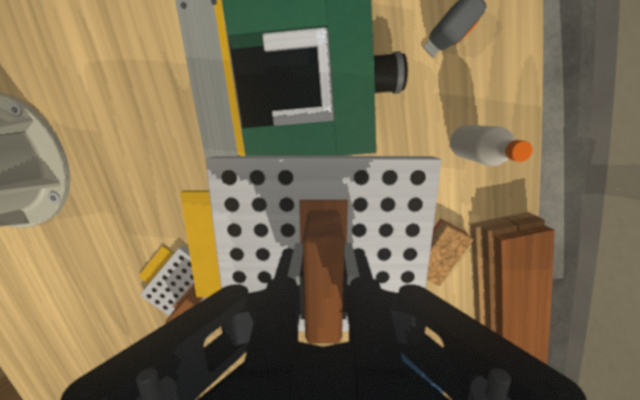

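```bash
python3 - <<'E'
from h import *
p=load('pics/w4.npz')['p'][0:160,170:390,::-1]; cv2.imwrite('pics/e.png',cv2.resize(p,None,fx=3.6,fy=3.6,interpolation=cv2.INTER_CUBIC))
E
```

```text
(no output)
```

View pics/e.png

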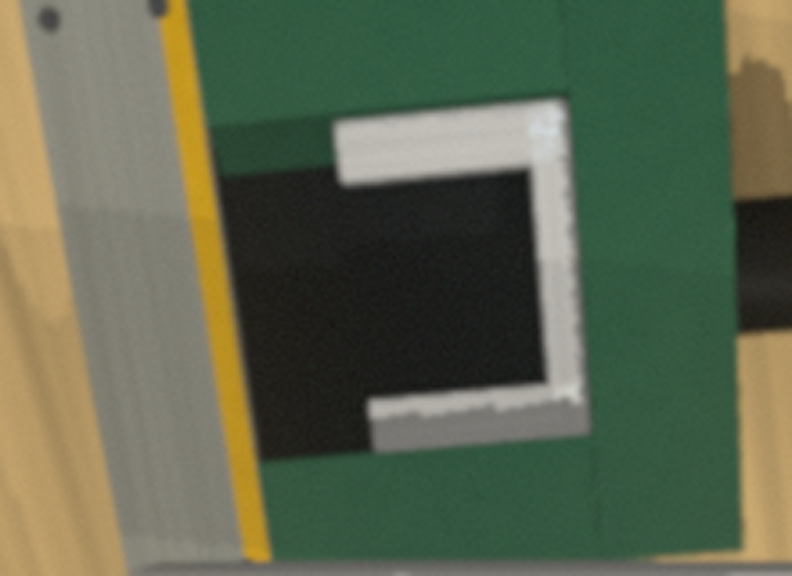

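Crop e: lip edge runs (188,0)→(268,560). Opening edges: near (262,460)→(588,433), +x (568,97)→(588,433), far (212,128)→(568,97). Intersecting these on z=80.

```bash
python3 - <<'E'
from h import *
C=load('pics/w4.npz')
def W(pts,z=80): return onplane(C,(np.array(pts,float)+.5)/3.6-.5+[170,0],z)[:,:2]
def fit(a,z=80):
    P=W(a,z); d=P[1]-P[0]; return P,d
L,dl=fit([(188,0),(268,560)]);N,dn=fit([(262,460),(588,433)]);E,de=fit([(568,97),(588,433)]);F,df=fit([(212,128),(568,97)]);R,dr=fit([(725,0),(741,548)]);LO,dlo=fit([(22,0),(130,570)])
for n,P,d in zip('L N E F R LO'.split(),(L,N,E,F,R,LO),(dl,dn,de,df,dr,dlo)): print(n,P.tolist(),np.degrees(np.arctan2(d[1],d[0])))
a=np.radians(-5.6); 
for a in np.radians([-5.3,-5.6,-5.9]):
    ex=np.array([np.cos(a),np.sin(a)]);ey=np.array([-ex[1],ex[0]])
    l=(L@ex).mean();e=(E@ex).mean();n=(N@ey).mean();f=(F@ey).mean();R_=(R@ex).mean();lo=(LO@ex).mean()
    print(np.degrees(a),'len',e-l,'wid',f-n,'out',e-R_,R_-lo,'seat x from lip,E,R',[ (s*ex+(n+f)/2*ey).round(1) for s in (l+65,e-67,R_-125)])
print(W([(262,460),(588,433),(568,97),(212,128)]))
E
```

```text
L [[487.7569922073803, 128.96039088946074], [465.4235473407553, -68.04882849326015]] -96.4675783624645
N [[473.24689519075457, -29.75977826673475], [600.5339708285618, -43.43951077377316]] -6.134118863693857
E [[613.7987429648927, 72.71064629893617], [600.5339708285618, -43.43951077377316]] -96.51516051475224
F [[485.3749964470733, 87.39084459009504], [613.7987429648927, 72.71064629893617]] -6.521210431879285
R [[673.5861889148096, 93.1719791761673], [653.0657403027558, -98.17030929309524]] -96.12127312212219
LO [[429.3732836665166, 141.36620209761116], [408.96025452590845, -61.392019504449095]] -95.74897886978675
-5.300000000000001 len 131.47915734890262 wid 117.32445165690159 out -57.50225377567074 247.03982171866494 seat x from lip,E,R [array([541.1,  21.9]), array([540.6,  22. ]), array([540.1,  22. ])]
-5.6 len 131.4966819887319 wid 117.33261942094018 out -57.563637282544505 247.13985342666666 seat x from lip,E,R [array([541.1,  21.9]), array([540.6,  22. ]), array([540.1,  22. ])]
-5.9 len 131.51060158059954 wid 117.33757045194716 out -57.62344265322395 247.23310967074485 seat x from lip,E,R [array([541.1,  22. ]), array([540.6,  22. ]), array([540.2,  22. ])]
[[473.2469 -29.7598]
 [600.534  -43.4395]
 [613.7987  72.7106]
 [485.375   87.3908]]
```

Seat at about (541, 22.8), yaw about -0.105. The three views agree on the box within about 3 mm. Now yaw, move above the backed-off hook point, and tilt.

Emit:
jog_arm(
  moves=[
    {"grip":1,"translation":[0,0,0],"twist":[0,0,-0.04]},
    {"grip":1,"translation":[0,0,0],"twist":[0,0,-0.04]},
    {"grip":1,"translation":[0.0225,-0.005,0.02],"twist":[0,0,0]},
    {"grip":1,"translation":[0.0265,-0.005,0.03],"twist":[0,0,0]},
    {"grip":1,"translation":[0.0265,-0.005,0.03],"twist":[0,0,0]},
    {"grip":1,"translation":[0.0265,-0.005,0.03],"twist":[0,0,0]},
    {"grip":1,"translation":[0.0265,-0.005,0.03],"twist":[0,0,0]},
    {"grip":1,"translation":[0,0,0.015],"twist":[0,0,0]},
    {"grip":1,"translation":[0,0,0],"twist":[0,0,0]},
    {"grip":1,"translation":[0,0,0],"twist":[0,0,0]},
  ],
)

```text
clock: 7.18
eef_pos: [563.0, 20.6, 195.4]
tcp_rot: [-3.139, 0.001, 1.468]
contact_force: [0.1, 0.8, -1.7]
opening: 0.204
```

Emit:
jog_arm(
  moves=[
    {"grip":1,"translation":[0,0,0],"twist":[-0.05,0,0]},
    {"grip":1,"translation":[0,0,0],"twist":[-0.1,0,0]},
    {"grip":1,"translation":[0,0,0],"twist":[-0.1,0,0]},
    {"grip":1,"translation":[0,0,0],"twist":[-0.1,0,0]},
    {"grip":1,"translation":[0,0,0],"twist":[0,0,0]},
    {"grip":1,"translation":[0,0,0],"twist":[0,0,0]},
    {"grip":1,"translation":[0,0,0],"twist":[0,0,0]},
    {"grip":1,"translation":[0,0,0],"twist":[0,0,0]},
  ],
)

```text
clock: 7.85
eef_pos: [565.5, 20.6, 197.6]
tcp_rot: [2.791, -0.0, 1.467]
contact_force: [0.6, -0.3, -1.3]
opening: 0.201
```

```bash
python3 shot.py side s1; python3 shot.py wrist w5
```

```text
{'clock': 7.85, 'qpos': array([ 0.0695,  0.1465,  2.0488, -0.1042,  0.6032,  0.2489]), 'eef_pos': array([565.5392,  20.5839, 197.6335]), 'tcp_rot': array([ 2.7913, -0.0002,  1.467 ]), 'contact_force': array([ 0.5805, -0.3372, -1.3074]), 'opening': 0.20081216138623387}
{'clock': 7.9, 'qpos': array([ 0.0697,  0.1468,  2.0494, -0.1043,  0.6026,  0.2492]), 'eef_pos': array([565.303 ,  20.677 , 197.2393]), 'tcp_rot': array([ 2.7915, -0.0002,  1.4671]), 'contact_force': array([ 1.001 ,  0.6104, -1.3203]), 'opening': 0.2031464406186109}
```

View pics/s1.png

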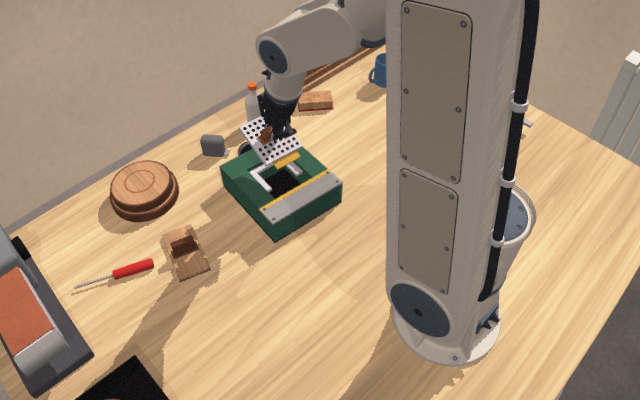

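View pics/w5.png

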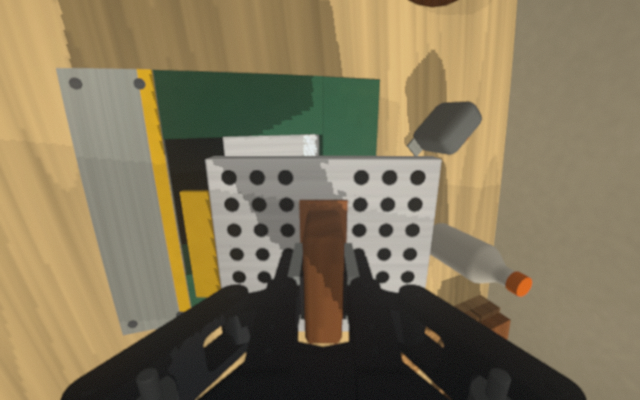

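Tilted cover (about 20°) stands above the opening; tongue at (197,240), lip stripe at (165,200). Cross-checking the box from this view before lowering.

```bash
python3 - <<'E'
from h import *
C=load('pics/w5.npz')
P=onplane(C,[(378.5,79),(58,68.5),(153,70.5),(190,311),(122.5,333.5)],80)[:,:2]
ex=np.array([.9945,-.1048]);ey=np.array([.1048,.9945]);s=np.array([541,22.8])
for p in P: print(p,(p-s)@ex,(p-s)@ey)
E
```

```text
[674.3682 118.7899] 122.5749312976781 109.43895825240796
[429.6453 143.7611] -123.41897800484816 108.625801175805
[488.0095 137.4818] -64.71767561600785 108.49767513994166
[465.3152 -68.3897] -65.71186931879792 -98.61991716868681
[406.4283 -72.2958] -123.86550370853178 -108.67589002471402
```

Emit:
jog_arm(
  moves=[
    {"grip":1,"translation":[0,-0.0069,0.0188],"twist":[0,0,0]},
    {"grip":1,"translation":[0,-0.0069,0.0188],"twist":[0,0,0]},
    {"grip":1,"translation":[0,-0.0069,0.0188],"twist":[0,0,0]},
    {"grip":1,"translation":[0,-0.0069,0.0188],"twist":[0,0,0]},
    {"grip":1,"translation":[0,0,0],"twist":[0,0,0]},
    {"grip":1,"translation":[0,0,0],"twist":[0,0,0]},
    {"grip":1,"translation":[0,0,0],"twist":[0,0,0]},
    {"grip":1,"translation":[0,0,0],"twist":[0,0,0]},
  ],
)

```text
clock: 8.62
eef_pos: [564.7, 21.0, 117.6]
tcp_rot: [2.79, -0.0, 1.468]
contact_force: [0.8, 0.2, -1.3]
opening: 0.201
```

```bash
cat > st.py <<'E'
from rig import r
from h import *
s=r.sense();p=s['eef_pos'];ex=np.array([.9945,-.1048]);ey=np.array([.1048,.9945]);b=p[:2]-[541,22.8]
th=np.pi-s['tcp_rot'][0]; th=(th+np.pi)%(2*np.pi)-np.pi
x,y,z=b@ex,b@ey,p[2]-68
c,sn=np.cos(th),np.sin(th)
def pt(cx,cz): dx,dz=cx,cz-16.5; return round(x+dx*c-dz*sn,1),round(z+dx*sn+dz*c,1)
print('TCP box',round(x,1),round(y,1),round(z,1),'tilt',round(th,3),'yaw',s['tcp_rot'][2],'root top',pt(-62,4),'plate top corner',pt(-62,12),'tip top',pt(-82,4),'plain bottom',pt(62,0),'F',s['contact_force'].round(1),'M',s['wrist_torque'].round(2),s['opening'],s['clock'])
E
python3 st.py
```

```text
TCP box 23.8 0.7 49.6 tilt 0.352 yaw 1.4677237395500196 root top (np.float64(-30.1), np.float64(16.5)) plate top corner (np.float64(-32.9), np.float64(24.0)) tip top (np.float64(-48.9), np.float64(9.6)) plain bottom (np.float64(87.7), np.float64(55.5)) F [ 0.8  0.2 -1.3] M [0.04 0.29 0.01] 0.20132363552443228 8.6167
```

Emit:
jog_arm(
  moves=[
    {"grip":1,"translation":[-0.0007,0,0.002],"twist":[0,0,0]},
    {"grip":1,"translation":[0,-0.007,0],"twist":[0,0,0]},
    {"grip":1,"translation":[0,-0.007,0],"twist":[0,0,0]},
    {"grip":1,"translation":[0,-0.007,0],"twist":[0,0,0]},
    {"grip":1,"translation":[0,-0.006,0],"twist":[0,0,0]},
    {"grip":1,"translation":[0,-0.0045,0],"twist":[0,0,0]},
    {"grip":1,"translation":[0,0,0],"twist":[0,0,0]},
    {"grip":1,"translation":[0,0,0],"twist":[0,0,0]},
    {"grip":1,"translation":[0,0,0],"twist":[0,0,0]},
  ],
)

```text
clock: 9.37
eef_pos: [535.0, 23.4, 103.7]
tcp_rot: [2.791, -0.0, 1.468]
contact_force: [-0.3, -0.2, -1.6]
opening: 0.204
```

```bash
python3 st.py; python3 shot.py side s2; python3 -c "
from h import *
p=load('pics/s2.npz')['p'][100:250,200:360,::-1]; cv2.imwrite('pics/s2c.png',cv2.resize(p,None,fx=4,fy=4,interpolation=2))"
```

```text
TCP box -6.0 -0.1 35.7 tilt 0.351 yaw 1.4679031973865193 root top (np.float64(-59.9), np.float64(2.7)) plate top corner (np.float64(-62.7), np.float64(10.2)) tip top (np.float64(-78.7), np.float64(-4.2)) plain bottom (np.float64(57.9), np.float64(41.5)) F [-0.3 -0.2 -1.6] M [ 0.01  0.22 -0.01] 0.20355650137686265 9.3667
{'clock': 9.3667, 'qpos': array([ 0.081 ,  0.2629,  2.1833, -0.181 ,  0.3555,  0.3429]), 'eef_pos': array([535.0176,  23.3677, 103.7078]), 'tcp_rot': array([ 2.791 , -0.0001,  1.4679]), 'contact_force': array([-0.3127, -0.1925, -1.5956]), 'opening': 0.20355650137686265}
```

View pics/s2c.png

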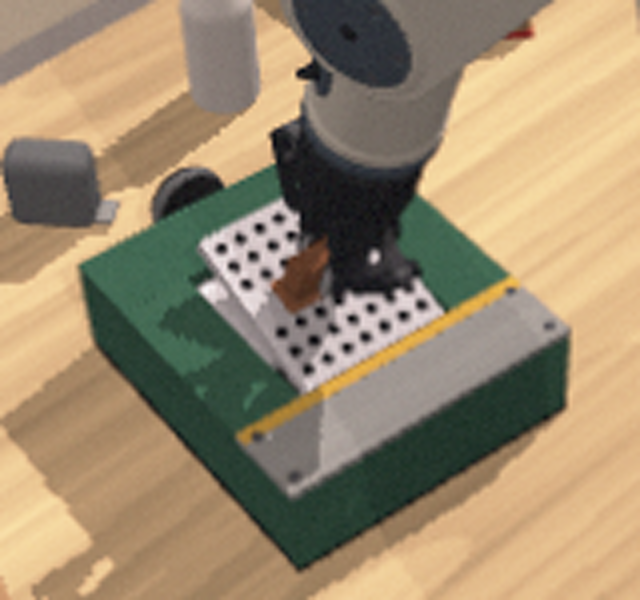

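Tongue is under the lip, no contact force. Swinging down about the tongue root, in steps.

Emit:
jog_arm(
  moves=[
    {"grip":1,"translation":[0,0.0004,0.0029],"twist":[0.05,0,0]},
    {"grip":1,"translation":[0,0.0004,0.0029],"twist":[0.05,0,0]},
    {"grip":1,"translation":[0,0.0004,0.0029],"twist":[0.05,0,0]},
    {"grip":1,"translation":[0,0.0004,0.0029],"twist":[0.05,0,0]},
    {"grip":1,"translation":[0,0.0004,0.0029],"twist":[0.05,0,0]},
    {"grip":1,"translation":[0,0,0],"twist":[0,0,0]},
    {"grip":1,"translation":[0,0,0],"twist":[0,0,0]},
    {"grip":1,"translation":[0,0,0],"twist":[0,0,0]},
  ],
)

```text
clock: 10.08
eef_pos: [539.7, 22.7, 89.8]
tcp_rot: [3.041, 0.0, 1.468]
contact_force: [-0.4, 0.0, -2.0]
opening: 0.206
```

```bash
python3 st.py
```

```text
TCP box -1.2 -0.3 21.8 tilt 0.101 yaw 1.4676869114076703 root top (np.float64(-61.7), np.float64(3.1)) plate top corner (np.float64(-62.5), np.float64(11.0)) tip top (np.float64(-81.6), np.float64(1.1)) plain bottom (np.float64(62.1), np.float64(11.6)) F [-0.4  0.  -2. ] M [0.07 0.1  0.02] 0.20568581246598375 10.0833
```

Emit:
jog_arm(
  moves=[
    {"grip":1,"translation":[0,0.0005,0.0014],"twist":[0.025,0,0]},
    {"grip":1,"translation":[0,0.0005,0.0014],"twist":[0.025,0,0]},
    {"grip":1,"translation":[0,0.0005,0.0014],"twist":[0.025,0,0]},
    {"grip":1,"translation":[0,0.0003,0.001],"twist":[0.025,0,0]},
    {"grip":1,"translation":[0,0,0],"twist":[0,0,0]},
    {"grip":1,"translation":[0,0,0],"twist":[0,0,0]},
    {"grip":1,"translation":[0,0,0],"twist":[0,0,0]},
    {"grip":1,"translation":[0,0,0],"twist":[0,0,0]},
  ],
)

```text
clock: 10.75
eef_pos: [541.7, 22.5, 85.0]
tcp_rot: [3.141, 0.0, 1.468]
contact_force: [0.1, -0.3, -2.3]
opening: 0.205
```

```bash
python3 st.py;  python3 shot.py side s3; python3 -c "
from h import *
p=load('pics/s3.npz')['p'][100:250,200:360,::-1]; cv2.imwrite('pics/s3c.png',cv2.resize(p,None,fx=4,fy=4,interpolation=2))"
```

```text
TCP box 0.7 -0.2 17.0 tilt 0.001 yaw 1.4678935940592055 root top (np.float64(-61.3), np.float64(4.4)) plate top corner (np.float64(-61.3), np.float64(12.4)) tip top (np.float64(-81.3), np.float64(4.4)) plain bottom (np.float64(62.7), np.float64(0.5)) F [ 0.1 -0.3 -2.3] M [-0.01 -0.02 -0.04] 0.20466147285065053 10.75
{'clock': 10.75, 'qpos': array([ 0.0389,  0.4137,  1.9284, -0.0002,  0.799 ,  0.142 ]), 'eef_pos': array([541.7171,  22.5427,  84.9793]), 'tcp_rot': array([3.141 , 0.0001, 1.4679]), 'contact_force': array([ 0.1048, -0.2992, -2.2773]), 'opening': 0.20466147285065053}
```

View pics/s3c.png

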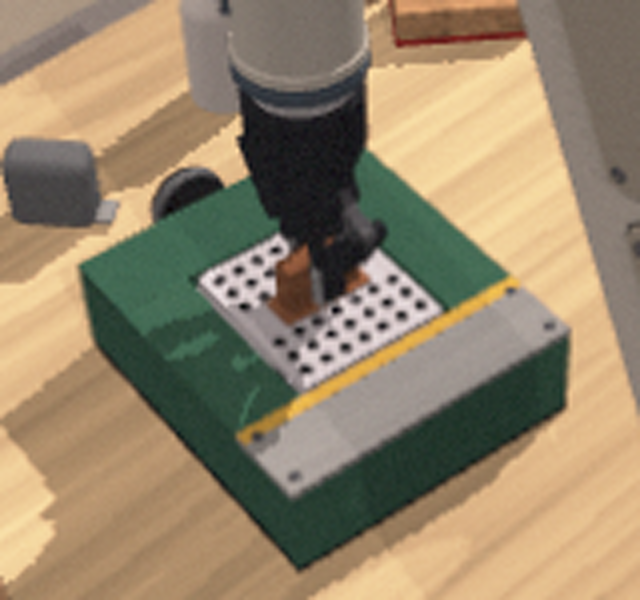

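Cover lies in the opening, level, within about 0.5 mm of home and still carried by the arm. Pressing gently until contact.

Emit:
jog_arm(
  moves=[
    {"grip":1,"translation":[0,0,0.0005],"twist":[0,0,0]},
    {"grip":1,"translation":[0,0,0.0005],"twist":[0,0,0]},
    {"grip":1,"translation":[0,0,0],"twist":[0,0,0]},
    {"grip":1,"translation":[0,0,0],"twist":[0,0,0]},
  ],
)

```text
clock: 11.13
eef_pos: [542.1, 22.6, 84.5]
tcp_rot: [3.142, -0.0, 1.468]
contact_force: [-3.7, -0.0, 5.8]
opening: 0.203
```

```bash
python3 st.py
```

```text
TCP box 1.1 -0.1 16.5 tilt 0.0 yaw 1.4678186348567193 root top (np.float64(-60.9), np.float64(4.0)) plate top corner (np.float64(-60.9), np.float64(12.0)) tip top (np.float64(-80.9), np.float64(4.0)) plain bottom (np.float64(63.1), np.float64(-0.0)) F [-3.7 -0.   5.8] M [0.01 0.42 0.1 ] 0.20257819630994864 11.1333
```

Contact at exactly the expected height (z 16.5). Releasing and rising.

Emit:
jog_arm(
  moves=[
    {"grip":0.3,"translation":[0,0,0],"twist":[0,0,0]},
    {"grip":0,"translation":[0,0,0],"twist":[0,0,0]},
    {"grip":0,"translation":[0,0,0],"twist":[0,0,0]},
    {"grip":0,"translation":[0,0,0],"twist":[0,0,0]},
    {"grip":0,"translation":[0,0,0],"twist":[0,0,0]},
    {"grip":0,"translation":[0,0,0],"twist":[0,0,0]},
  ],
)

```text
clock: 11.63
eef_pos: [542.3, 22.5, 83.8]
tcp_rot: [-3.142, 0.0, 1.468]
contact_force: [0.2, -0.1, -0.3]
opening: 0.5
```

Emit:
jog_arm(
  moves=[
    {"grip":0,"translation":[0,0,-0.01],"twist":[0,0,0]},
    {"grip":0,"translation":[0,0,-0.02],"twist":[0,0,0]},
    {"grip":0,"translation":[0,0,-0.03],"twist":[0,0,0]},
    {"grip":0,"translation":[0,0,-0.03],"twist":[0,0,0]},
    {"grip":0,"translation":[-0.02,0,-0.03],"twist":[0,0,0]},
    {"grip":0,"translation":[-0.03,0,-0.03],"twist":[0,0,0]},
    {"grip":0,"translation":[-0.03,0,-0.02],"twist":[0,0,0]},
    {"grip":0,"translation":[0,0,0],"twist":[0,0,0]},
    {"grip":0,"translation":[0,0,0],"twist":[0,0,0]},
    {"grip":0,"translation":[0,0,0],"twist":[0,0,0]},
  ],
)

```text
clock: 12.47
eef_pos: [533.7, -56.3, 253.4]
tcp_rot: [-3.141, -0.0, 1.467]
contact_force: [0.2, -0.1, -0.4]
opening: 0.501
```

```bash
python3 shot.py wrist w6; python3 shot.py side s4; python3 shot.py scene c4; python3 -c "
from h import *
for n in('s4','c4'):
  p=load(f'pics/{n}.npz')['p'][(120 if n=='s4' else 170):][:120,215:365,::-1]; cv2.imwrite(f'pics/{n}c.png',cv2.resize(p,None,fx=4.5,fy=4.5,interpolation=2))"
```

```text
{'clock': 12.4667, 'qpos': array([-0.1082,  0.1939,  1.7978,  0.0005,  1.1501, -0.0046]), 'eef_pos': array([533.6811, -56.3382, 253.3914]), 'tcp_rot': array([-3.1414, -0.0004,  1.4669]), 'contact_force': array([ 0.2039, -0.0997, -0.3802]), 'opening': 0.5010839781848898}
{'clock': 12.5167, 'qpos': array([-0.1075,  0.1947,  1.7983,  0.0004,  1.1499, -0.0046]), 'eef_pos': array([533.4555, -55.9171, 252.7466]), 'tcp_rot': array([-3.1402, -0.0004,  1.4678]), 'contact_force': array([-0.1898, -0.0822, -0.0131]), 'opening': 0.4988384298855718}
{'clock': 12.5667, 'qpos': array([-0.107 ,  0.1951,  1.7984,  0.0003,  1.1499, -0.0048]), 'eef_pos': array([533.4011, -55.7069, 252.4833]), 'tcp_rot': array([-3.1397, -0.0003,  1.4684]), 'contact_force': array([-0.5163, -0.0692, -0.0587]), 'opening': 0.49777046705299777}
```

View pics/w6.png

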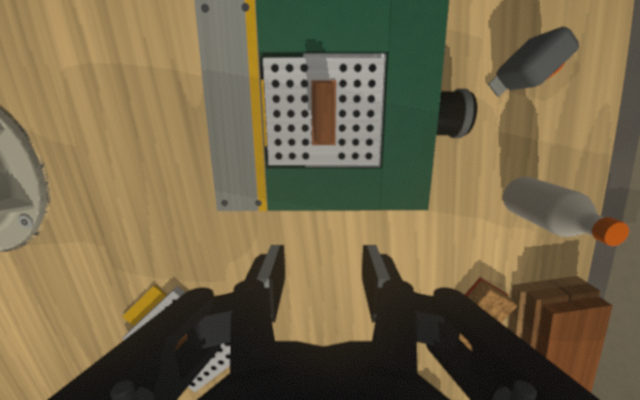

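View pics/s4c.png

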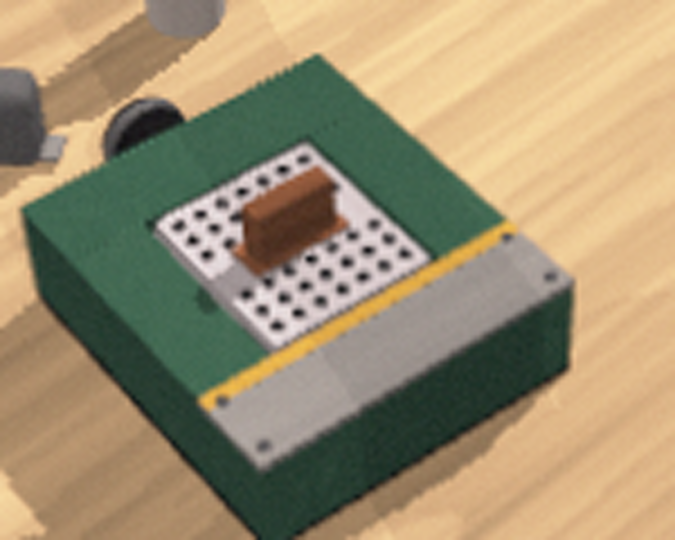

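View pics/c4c.png

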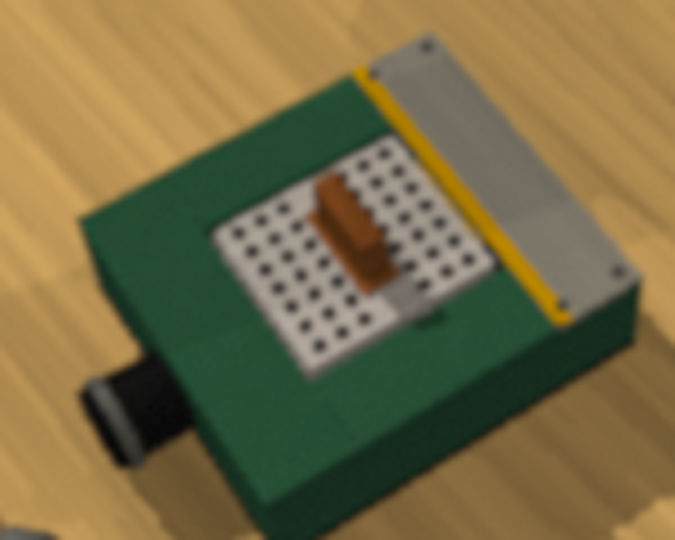

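The cover looks level in the opening in all views, plate edge even with the green top. I'll confirm height numerically from depth and check the push block.

```bash
python3 - <<'E'
from h import *
ex=np.array([.9945,-.1048]);ey=np.array([.1048,.9945]);s=np.array([541,22.8])
for n in('w6','s4','c4'):
    C=load(f'pics/{n}.npz');d=C['d'].astype(float)
    v,u=np.mgrid[0:400,0:640]; o,dd=ray(C,np.c_[u.ravel(),v.ravel()])
    X=o+dd*d.ravel()[:,None]; X=X[d.ravel()>0]; b=X[:,:2]-s; x,y=b@ex,b@ey;z=X[:,2]
    def med(m): return round(float(np.median(z[m])),1),int(m.sum())
    t=(abs(z-80)<30)
    print(n,'plate -x',med(t&(x>-50)&(x<-20)&(abs(y)<45)),'+x',med(t&(x>20)&(x<52)&(abs(y)<45)),'y+',med(t&(abs(x)<50)&(y>38)&(y<50)),'y-',med(t&(abs(x)<50)&(y<-38)&(y>-50)),'box +x',med(t&(x>80)&(x<115)&(abs(y)<45)),'lip',med(t&(x<-75)&(x>-115)&(abs(y)<45)))
A=load('pics/scene0.npz')['p'].astype(int);B=load('pics/c4.npz')['p'].astype(int)
print('push block change',abs(A-B)[295:360,325:410].mean())
C=load('pics/w6.npz');hsv=cv2.cvtColor(C['p'],cv2.COLOR_RGB2HSV)
m=((hsv[...,1]<45)&(hsv[...,2]>110)).astype(np.uint8);m[:45]=0;m[175:]=0;m[:,:259]=0;m[:,395:]=0
m=cv2.morphologyEx(m,cv2.MORPH_CLOSE,np.ones((11,11)))
P=onplane(C,max(cv2.findContours(m,0,2)[0],key=cv2.contourArea)[:,0,:].astype(float),80)[:,:2].astype(np.float32)
r=cv2.minAreaRect(P);b=np.array(r[0])-s;print(r,b@ex,b@ey)
E
```

```text
w6 plate -x (79.4, 2457) +x (79.4, 2632) y+ (79.4, 1188) y- (79.5, 970) box +x (79.3, 2830) lip (79.4, 3224)
s4 plate -x (79.9, 289) +x (80.2, 153) y+ (79.6, 132) y- (79.3, 97) box +x (80.1, 290) lip (79.8, 423)
c4 plate -x (82.0, 326) +x (81.8, 371) y+ (81.8, 160) y- (81.8, 108) box +x (81.9, 433) lip (82.1, 405)
push block change 11.875414781297135
((542.7939453125, 22.695457458496094), (113.22936248779297, 124.1891860961914), 84.07377624511719) 1.7950346716308596 0.08403791122436453
```

Flush to within 0.2 mm everywhere. The image change around the push block (about 12 levels) may be arm shadow, so I'll check it.

```bash
python3 -c "
from h import *
a=load('pics/scene0.npz')['p'][285:370,315:420,::-1];b=load('pics/c4.npz')['p'][285:370,315:420,::-1]
cv2.imwrite('pics/pb.png',cv2.resize(np.hstack([a,b]),None,fx=3.5,fy=3.5,interpolation=2))"
```

```text
(no output)
```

View pics/pb.png

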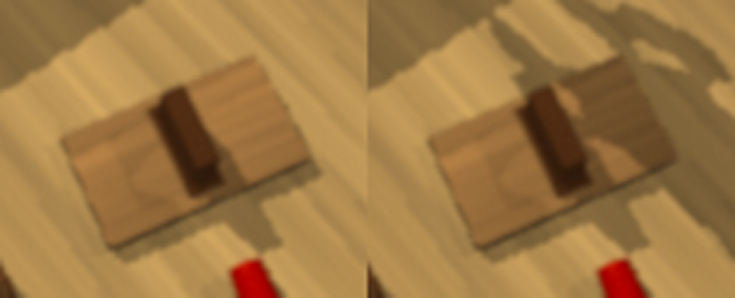

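Only the arm's shadow changed: the push block's corners sit at the same pixels before and after. Handing in.

```bash
python3 -c "
from rig import r
print(r.sense()['contact_force'],r.sense()['clock']); print(r.sign_off())"
```

```text
[ 0.42532217  0.20658262 -0.79246672] 12.6167
the job is handed in; nothing more can be done
None
```

The green box is closed, and I handed the job in at 12.6 s. I took the smaller cover by its grip, slid its tongue under the lip with the cover tilted about 20°, and swung it down. It met the ledges at a light 6 N press; I then let go and moved the gripper well clear.

Last checks:
- **Flush:** depth from the wrist camera puts the plate within 0.2 mm of the box top and the lip. The scene camera shows the same. The side camera agrees within about 0.8 mm, but it covers few pixels there.
- **Position:** the cover's middle is about 1.8 mm towards the plain end and 0.1 mm sideways from the estimated seat, which is inside the opening's clearance. About 15 mm of tongue is under the lip.
- **Push block:** it has not moved. A crude image comparison did show a change there, but a close look showed only the arm's shadow.

My estimates of the box's position from the three cameras differed by up to about 4 mm. A further wrist view of the box, taken with the cover held over the opening, settled this. No check failed.

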